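# Screen the rinsed caps on the drain grate

## Task

Tip the scoop of rinsed caps out onto the bar grate of the drying station, so that the five small caps drop through into the tub and the two big jar lids stay on top, and stand the empty scoop back upright on the bench. Pick the two lids off the grate into the round steel dish, and when that is done push the rocker switch over to start the dryer. Leave the bottles and the pen alone.

Things in the scene. Friction and masses are not known exactly. Their poses are not given: they have to be found in the camera images.
- scoop_grip (a point): Grip point of the loose steel hand scoop (about 150 g): middle of the ribbed zone of its upright black grip plate, 72 mm above the scoop's underside. The plate is 12 mm thick (along y), 34 mm wide (along x), its top 90 mm above the underside. Axes are the scoop's: z up as it stands, -x towards its open mouth. The back wall of the tray is at this point's x
- scoop_lip (a point): Middle of the lip of the scoop's open mouth, at its underside: 110 mm in -x and 72 mm below the grip point. Tray 110 mm long, 120 mm wide, walls 28 mm high on three sides, floor 3 mm. Caps and lids lie loose on the floor; on a slope they start to slide at 26 to 36 degrees depending on friction, so tip well past that, up to 50 degrees, or shake it
- grate (a point): Centre of the bar grate at the height of the bar tops, 62 mm above the bench; fixed grey plastic station. x runs along the bars (away from the robot, to the switch), y across them, z up. Six round 6 mm steel bars leave 18 mm gaps. Opening 172 mm (x) by 162 mm (y) inside a 4 mm thick rim that stands 9 mm above the bars; the tub below is 55 mm deep
- rocker_end (a point): Top of the raised end of the black rocker switch (paddle 24 x 52 mm, 8 mm thick) on the blower box behind the grate (grate x 90 to 146 mm, top 60 mm above the bench). Push it straight down about 8 mm. At the start it lies 118 mm in x and 17 mm in y from the grate's centre, 16 mm above the bar tops; the pivot line is along the grate's x at y = 0
- rocker (a joint): Rocker switch: 0 off (its +y end up), 0.4 on (that end down). Over-centre: a push of about 2 N at the raised end takes it past 0.2, then it snaps to the other side and stays
- lid_a_mid (a point): Centre of a loose jar lid: white round lid with a printed top, 32 mm diameter, 20 mm thick, about 12 g, starts flat in the scoop; z is its axis. Too big to pass the grate; it may lie flat on the bars or lodge leaning, about 40 degrees, in a gap
- lid_b_mid (a point): Centre of the other jar lid, the same
- cap_1_mid (a point): Centre of a small white vial cap, 13 mm diameter, 10 mm high, 10 g, starts in the scoop; passes the grate in any position
- cap_2_mid (a point): Another small vial cap, the same
- cap_3_mid (a point): Another small vial cap, the same
- cap_4_mid (a point): Another small vial cap, the same
- cap_5_mid (a point): Another small vial cap, the same
- dish: Loose round steel dish for the lids, 120 mm across, 25 mm high, floor 3 mm thick and 106 mm across inside, 300 g; origin at the centre of its underside. It and the scoop stand on either side of the station, either way round
- reagent: Bystander: square dark bottle, 35 x 31 x 60 mm, origin at its underside
- dropper: Bystander: small white dropper bottle, 25 mm across, 66 mm high, origin at its underside
- pen: Bystander: marker pen lying on the bench, 131 mm long, 17 mm high, origin at its underside, along its y
Mind the look-alikes: they are no part of the job. What is shaped like the part that bears lid_a_mid but orange or pink is not meant.

How it is judged:
By the outcome, as a careful person would: the job done as asked, in the order asked, and still so for the second after the job is handed in, with the robot touching nothing.
It also fails if it takes over 72 s, if anything falls off the work surface, if the arm or the gripper's body presses on something with over 40 N, if the wrist force passes 120 N, or if a joint passes its speed limit or range.

## Robot

A 6-joint arm with a two-finger parallel gripper is mounted at the origin on a cart in front of the work surface, level with it; the furniture and walls round the work are solid. World frame = base frame: x ahead of the robot, y to its left, z up, the work surface at z = 0. Lengths are in m, angles in rad, forces in N, time in s.
With the tool pointing down it reaches from about 0.4 to 0.825 m from the base axis. Payload 7 kg.
Tool frame: the origin (TCP) lies midway between the tips of the shut fingers; the grasp point (between the pads) lies 19 mm behind it; z points along the fingers, y is the line along which they close (so a half turn about z gives the same grasp; the last joint's range is limited). The gripper opens to 88 mm and grips with 3 to 60 N. Pads are 19 mm wide; open, the fingers measure 130 mm over their backs; the gripper's body (78 mm by 193 mm) begins 47 mm behind the grasp point.
Start: joints at [1.532, 0.359, 0.012, 0, -1.224, -0.288], TCP at [0.217, 0.639, 0.205] pointing down, gripper open.
Joint ranges: [-3.07, 3.07], [-1.43, 2.12], [-1.02, 1.25], [-3.03, 1.67], [-3.05, -0], [-3.03, 3.03]. Speed limits (rad/s): [2.39, 2.39, 3.01, 3.14, 3.14, 3.14].

## Interface

Orientations are given as [roll, pitch, yaw] about the fixed x, y, z axes, in that order (R = Rz(yaw) Ry(pitch) Rx(roll)).
In Python, from station import arm gives the robot as it stands. The module is installed in compiled form; this text tells all that it offers.
- The arm moves only by the tool carry_out, never from a script. Its argument "commands" is a list of rows, each a list of 4 numbers: the shift along the world's x, y, z in units of 50 mm (1.0 is 50 mm), then the turn about the world's z in units of 6 degrees (1.0 is 6 degrees). A call has exactly 10 rows; each row is the pose to reach, as a shift and turn from the pose commanded when the call began; what a row does not reach only later rows make up. A row lasts 1/8 s, in which the tool goes at most 62.5 mm and 10.7 degrees, less where a joint would pass 70% of its speed; a pose out of reach is approached as far as the arm can. A call with a gripper value outside its range is refused whole. "claw" is the closure, from 0 (fully open) to 1 (shut), set as the call begins (left out, the last holds). The fingers move at their own pace and stop on an object; "force" is the grip in N (left out, the last holds). Time passes only in rows, so rows that repeat a pose let the fingers close, or fill a call up. It gives the time, the measured TCP pose, the force, the opening and the grip force at its end, in the units of the state.
- arm.get_state(): the state, without advancing time (a new reading comes with each control period).
- arm.grab_frame(name): name is "side" or "top"; returns a dict with "pixels" (384x512x3 uint8, red, green, blue), "fx", "fy", "cx", "cy" (pixels), "eye" and "orientation" of the camera in the world. Camera axes: x right, y down, z forward; pixel columns grow to the right and rows downward; lengths in m; the calibration is good to about 2 mm. A picture is of the moment at which its call begins. There is no depth.
- arm.job_done(): hands the job in; it is judged then, once.
Trained networks look in a picture, given as the dict that the camera call returned (one of the last four; its "shot" number tells which), for a name from the list of things; names that differ only in an ending like _2 or _b are one class to them, and where a whole thing is asked for, a point or a joint stands for the part that bears it (a point fixed in the world has none). Each returns a list of dicts, best first, with "conf" (0 to 1); they miss things now and then, are a little off and sometimes report something else, mostly with a low value. They report only what shows in the picture. A call takes as long as a camera call. They do not tell look-alikes from the thing itself.
- arm.regions_of(picture, query): "pixels" (384x512 bool, what is visible of it) and "uv" ([column, row] in pixels, amid what is visible of it).
- arm.mark_of(picture, query): "uv" ([column, row] in pixels: a listed point, or the origin of a listed thing).
The state is a dict: "t": time; "q": joint angles; "qd": joint speeds; "joint_efforts": joint torques, N m; "eef_pos": TCP position; "ee_rot": TCP orientation; "force": force on the tool from outside, world axes, zero at the start; "moment": the same for the moment, N m; "width": finger opening in m; "gripper_force": force on a finger pad.
Only numpy, scipy, OpenCV 4.12 (cv2) and the standard library are available. Lean on these libraries where they do the work, as an engineer would, in place of code of your own. Each camera call takes 0.05 s, during which the arm holds its last target. There are 200 camera calls.

## Working session

There is one attempt and no reset: what is moved stays moved. The work goes in short steps, Python scripts to look and compute and a tool call to move; the robot and the scene stay as the last step left them, time stands still between calls to the robot, and variables do not carry over. Pictures are saved under pics/ and viewed, at most 10 in all, crops included, and the job is handed in when it is done.

Besides the shell and the picture viewer there is one more tool, called after "Call:" as name(argument=value, ...) on one line, values as JSON. carry_out: Moves the arm, as the interface text tells. Its arguments: {"type":"object","properties":{"commands":{"type":"array","items":{"type":"array","items":{"type":"number"}}},"claw":{"type":"number"},"force":{"type":"number"}},"required":["commands"]}

```bash
mkdir -p pics
cat > h.py <<'E'
import numpy as np, cv2
from station import arm
def R(rpy):
    from scipy.spatial.transform import Rotation as Ro
    o=np.array(rpy,float)
    return o if o.shape==(3,3) else (Ro.from_euler('xyz',o).as_matrix() if o.size==3 else Ro.from_quat(o).as_matrix())
def ray(p,uv):
    d=R(p['orientation'])@np.array([(uv[0]-p['cx'])/p['fx'],(uv[1]-p['cy'])/p['fy'],1.])
    return np.array(p['eye'],float),d/np.linalg.norm(d)
def atz(p,uv,z):
    e,d=ray(p,uv); return e+d*(z-e[2])/d[2]
def tri(p1,u1,p2,u2):
    A=np.zeros((3,3));b=np.zeros(3);rs=[ray(p1,u1),ray(p2,u2)]
    for e,d in rs:
        M=np.eye(3)-np.outer(d,d);A+=M;b+=M@e
    x=np.linalg.solve(A,b)
    return x,max(np.linalg.norm(np.cross(x-e,d)) for e,d in rs)
def proj(p,x):
    c=R(p['orientation']).T@(np.array(x)-np.array(p['eye'])); return p['fx']*c[0]/c[2]+p['cx'],p['fy']*c[1]/c[2]+p['cy']
def save(name,*ps):
    cv2.imwrite('pics/'+name,np.vstack([p['pixels'][:,:,::-1] for p in ps]) if len(ps)>1 else ps[0]['pixels'][:,:,::-1])
E
python3 - <<'E'
from h import *
np.set_printoptions(precision=4,suppress=True)
T=arm.grab_frame('top');S=arm.grab_frame('side')
save('t0.png',T);save('s0.png',S)
for p in (T,S): print(p['eye'],p['orientation'],p['fx'],p['cx'],p['cy'])
for n in ['scoop_grip','scoop_lip','grate','rocker_end','lid_a_mid','cap_1_mid','dish','reagent','dropper','pen']:
    a=arm.mark_of(T,n);b=arm.mark_of(S,n)
    print(n,[(np.round(x['uv']),round(x['conf'],2)) for x in a[:6]],'|',[(np.round(x['uv']),round(x['conf'],2)) for x in b[:6]])
    if a and b: print('   ',*tri(T,a[0]['uv'],S,b[0]['uv']))
s=arm.get_state();print(s['t'],s['eef_pos'],s['ee_rot'],s['width'],s['force'])
E
```

```text
[0.4289 0.0389 0.9754] [-2.9909 -0.0083 -1.5807] 400.92606905311413 262.79737726561126 189.20423941639916
[ 0.2995 -1.0433  0.9337] [-2.2229  0.0156 -0.2598] 465.59897957828065 261.50420094979796 180.99925485156692
scoop_grip [(array([364., 187.]), 0.95), (array([350., 235.]), 0.15)] | [(array([283., 237.]), 0.85), (array([262., 244.]), 0.19)]
    [ 0.5683 -0.2002  0.073 ] 0.0006797805983831086
scoop_lip [(array([348., 236.]), 0.88)] | [(array([238., 256.]), 0.61)]
    [ 0.4545 -0.1736  0.0074] 0.005153966281982289
grate [(array([250., 188.]), 0.74)] | [(array([256., 181.]), 0.76)]
    [0.5655 0.06   0.068 ] 0.0038883277820838825
rocker_end [(array([244., 137.]), 0.54)] | [(array([294., 168.]), 0.6), (array([282., 238.]), 0.5)]
    [0.6862 0.0733 0.0828] 0.0003373350545971726
lid_a_mid [(array([337., 146.]), 0.68), (array([323., 286.]), 0.63), (array([307., 175.]), 0.54), (array([340., 210.]), 0.5)] | [(array([261., 241.]), 0.64), (array([226., 231.]), 0.51), (array([312., 235.]), 0.46), (array([285., 224.]), 0.42), (array([247., 255.]), 0.32)]
    [ 0.5948 -0.1475  0.0397] 0.07679479804316648
cap_1_mid [(array([165., 188.]), 0.52), (array([334., 226.]), 0.43)] | [(array([248., 245.]), 0.35)]
    [ 0.6308  0.3997 -0.543 ] 0.034575598733080165
dish [] | [(array([246., 159.]), 0.96), (array([246., 257.]), 0.26)]
reagent [(array([182., 122.]), 0.59)] | [(array([292., 160.]), 0.74), (array([286., 237.]), 0.25)]
    [0.7411 0.2312 0.0029] 0.007369135288966305
dropper [(array([368., 218.]), 0.63), (array([329., 120.]), 0.53)] | [(array([339., 231.]), 0.67)]
    [ 0.595  -0.2345  0.1072] 0.10562916549190562
pen [(array([375., 261.]), 0.61)] | [(array([225., 276.]), 0.7)]
    [ 0.4005 -0.2351  0.0083] 0.0006479016633619848
1.1 [0.2167 0.6393 0.2047] [-3.1415  0.     -0.3268] 0.08789162389775784 [ 0.1756 -0.6097 -0.066 ]
```

View pics/t0.png

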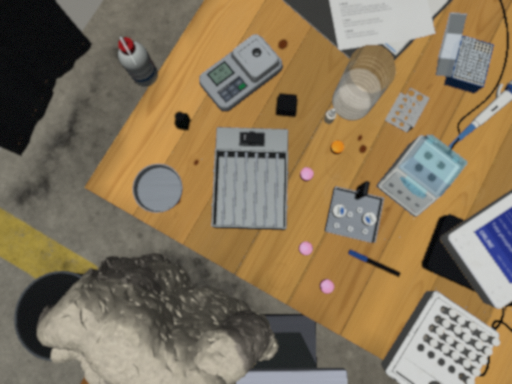

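View pics/s0.png

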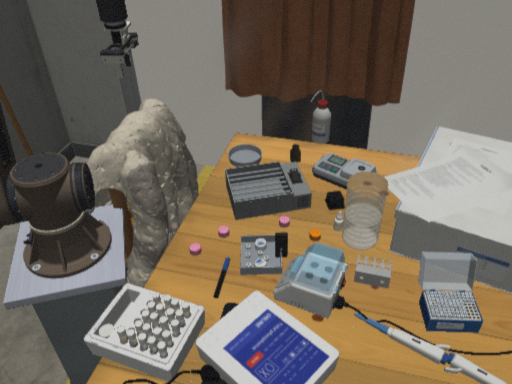

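Run:
```python
from h import *
T=cv2.imread('pics/t0.png');S=cv2.imread('pics/s0.png')
a=cv2.resize(T[105:275,130:470],(800,400),interpolation=cv2.INTER_CUBIC)
b=cv2.resize(S[140:310,190:400],(494,400),interpolation=cv2.INTER_CUBIC)
cv2.imwrite('pics/c0.png',cv2.resize(np.hstack([a,b]),(800,247)))
cv2.imwrite('pics/c1.png',np.vstack([cv2.resize(T[115:265,170:450],(560,300),interpolation=cv2.INTER_CUBIC),cv2.resize(S[140:290,190:470],(560,300),interpolation=cv2.INTER_CUBIC)]))
```

```text
(no output)
```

View pics/c1.png

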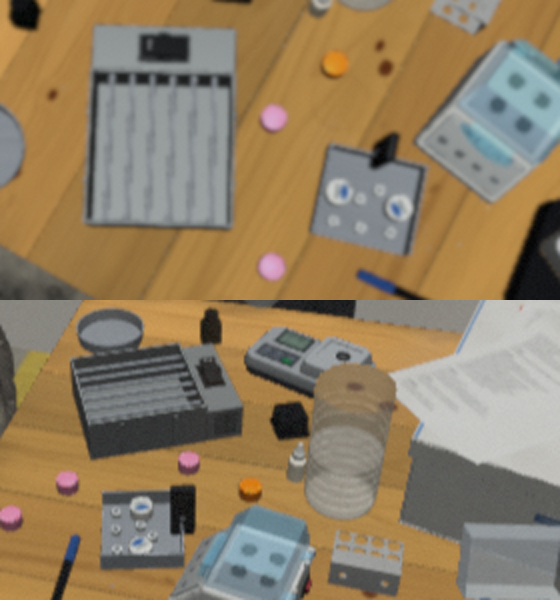

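Call:
carry_out(commands=[[0.7, -0.9, 0.3, 0], [1.5, -1.9, 0.5, 0.2], [2.3, -2.9, 0.6, 0.4], [3.1, -3.9, 0.6, 0.6], [3.9, -4.9, 0.6, 0.8], [4.6, -5.9, 0.6, 1], [5.2, -7, 0.6, 1], [5.7, -8.1, 0.6, 1], [6.1, -9.2, 0.6, 1], [6.4, -10.4, 0.6, 1]], claw=0.5, force=50)

```text
t: 2.35
eef_pos: [0.5373, 0.1173, 0.2348]
ee_rot: [-3.141, -0.0, -0.222]
force: [1.6, 0.2, -0.7]
width: 0.0444
gripper_force: 0.0
```

Call:
carry_out(commands=[[0.1, -1.1, 0, 0], [0.2, -2.3, 0, 0], [0.3, -3.5, 0, 0], [0.4, -4.6, 0, 0], [0.6, -5.6, 0, 0], [0.63, -6.2, -0.4, 0], [0.63, -6.4, -1.2, 0], [0.63, -6.4, -2.0, 0], [0.63, -6.4, -2.3, 0], [0.63, -6.4, -2.3, 0]])

```text
t: 3.6
eef_pos: [0.5681, -0.2007, 0.1194]
ee_rot: [3.141, 0.001, -0.222]
force: [1.1, 0.1, 0.4]
width: 0.0439
gripper_force: 0.0
```

Run:
```python
from h import *
T=arm.grab_frame('top');S=arm.grab_frame('side')
s=arm.get_state();p=np.array(s['eef_pos']);print(p,s['ee_rot'])
a=cv2.resize(T['pixels'][150:260,300:440,::-1],(560,440),interpolation=cv2.INTER_CUBIC)
S2=S['pixels'][:,:,::-1].copy()
for z in (0,-0.067):
    u=proj(S,p+[0,0,z]);cv2.circle(S2,(int(u[0]),int(u[1])),2,(0,255,0),-1)
b=cv2.resize(S2[180:290,210:350],(560,440),interpolation=cv2.INTER_CUBIC)
cv2.imwrite('pics/c2.png',cv2.resize(np.hstack([a,b]),(800,314)))
for n in ('scoop_grip',):
  a=arm.mark_of(T,n);b=arm.mark_of(S,n);print([(x['uv'],x['conf']) for x in a[:2]],[(x['uv'],x['conf']) for x in b[:2]])
  print(proj(S,[.5683,-.2002,.072]))
```

```text
[ 0.56932712 -0.20074664  0.12128334] [ 3.14146613e+00 -2.18002239e-03 -2.21301776e-01]
[([364.2, 190.0], 0.93)] [([286.3, 239.3], 0.61), ([223.5, 279.9], 0.4)]
(np.float64(283.0413458182401), np.float64(237.21276051469434))
```

View pics/c2.png

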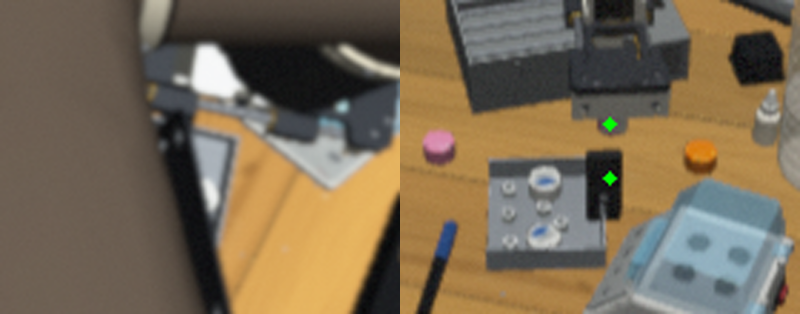

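Call:
carry_out(commands=[[-0.05, 0, -0.4, 0], [-0.05, 0, -0.8, 0], [-0.05, 0, -1.1, 0], [-0.05, 0, -1.3, 0], [-0.05, 0, -1.34, 0], [-0.05, 0, -1.34, 0], [-0.05, 0, -1.34, 0], [-0.05, 0, -1.34, 0], [-0.05, 0, -1.34, 0], [-0.05, 0, -1.34, 0]])

```text
t: 5.05
eef_pos: [0.5657, -0.2008, 0.0528]
ee_rot: [-3.142, -0.0, -0.222]
force: [0.9, -0.4, -0.5]
width: 0.0439
gripper_force: 0.0
```

Call:
carry_out(commands=[[0, 0, 0, 0], [0, 0, 0, 0], [0, 0, 0, 0], [0, 0, 0, 0], [0, 0, 0, 0], [0, 0, 0, 0], [0, 0, 0.1, 0], [0, 0, 0.2, 0], [0, 0, 0.3, 0], [0, 0, 0.4, 0]], claw=1, force=55)

```text
t: 6.3
eef_pos: [0.5657, -0.2007, 0.0731]
ee_rot: [-3.142, -0.0, -0.222]
force: [0.4, -0.4, -2.5]
width: 0.0114
gripper_force: 55.0
```

Run:
```python
from h import *
S=arm.grab_frame('side')
s=arm.get_state();print(s['eef_pos'],s['force'],s['moment'],s['width'],s['gripper_force'])
cv2.imwrite('pics/c3.png',cv2.resize(S['pixels'][140:290,190:390,::-1],(600,450),interpolation=cv2.INTER_CUBIC))
```

```text
[ 0.56613422 -0.2008317   0.07379702] [-0.13334421  0.49683885 -1.20515942] [-0.03933369 -0.22764278  0.10336594] 0.011546229400339468 54.992748498916626
```

View pics/c3.png

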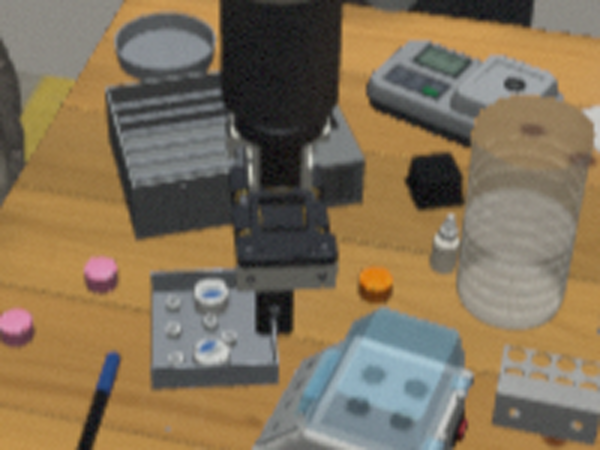

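Call:
carry_out(commands=[[0, 0, 0.4, 0], [0, 0, 0.9, 0], [0, 0.1, 1.4, 0], [0.05, 0.3, 1.9, 0.1], [0.1, 0.6, 2.3, 0.3], [0.2, 1.0, 2.44, 0.5], [0.3, 1.5, 2.44, 0.7], [0.4, 2.1, 2.44, 0.9], [0.5, 2.7, 2.44, 1.1], [0.6, 3.3, 2.44, 1.3]])

```text
t: 7.6
eef_pos: [0.5954, -0.0341, 0.1938]
ee_rot: [3.141, 0.001, -0.085]
force: [0.3, 0.0, -2.5]
width: 0.0114
gripper_force: 55.0
```

Call:
carry_out(commands=[[0.1, 0.6, 0, 0.2], [0.2, 1.1, 0, 0.4], [0.28, 1.5, 0, 0.55], [0.32, 1.75, 0, 0.65], [0.33, 1.87, 0, 0.65], [0.33, 1.87, 0, 0.65], [0.33, 1.87, 0, 0.65], [0.33, 1.87, 0, 0.65], [0.33, 1.87, 0, 0.65], [0.33, 1.87, 0, 0.65]], force=20)

```text
t: 8.85
eef_pos: [0.6122, 0.0576, 0.1947]
ee_rot: [-3.142, 0.0, -0.018]
force: [-0.4, -0.2, -3.0]
width: 0.012
gripper_force: 20.0
```

Run:
```python
from h import *
S=arm.grab_frame('side')
s=arm.get_state();print(s['force'],s['moment'])
cv2.imwrite('pics/c4.png',cv2.resize(S['pixels'][90:260,190:390,::-1],(500,425),interpolation=cv2.INTER_CUBIC))
for n in('scoop_lip','scoop_grip'):print([(x['uv'],x['conf']) for x in arm.mark_of(S,n)[:2]])
g=np.array(s['eef_pos'])+[0,0,.019]
for th in (0,20,40): 
  t=np.radians(th);print(th,proj(S,g+[-.11*np.cos(t)+.072*np.sin(t),0,-.11*np.sin(t)-.072*np.cos(t)]))
```

```text
[-0.67072381 -0.39263571 -2.78767989] [-0.03063223 -0.1173667   0.0398512 ]
[([236.3, 163.6], 0.86)]
[([275.4, 135.9], 0.76)]
0 (np.float64(236.13583401415042), np.float64(165.09542681642654))
20 (np.float64(246.87085416308477), np.float64(172.47173982004074))
40 (np.float64(260.14490384295436), np.float64(175.7245874315224))
```

View pics/c4.png

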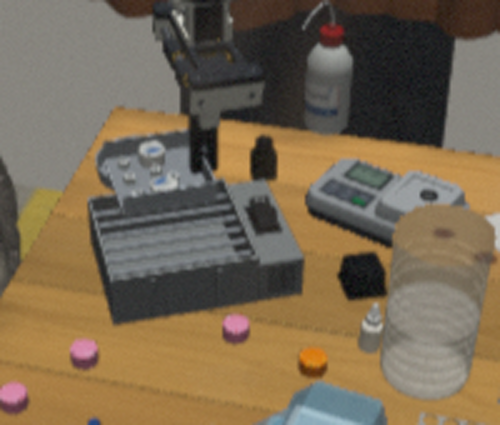

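Call:
carry_out(commands=[[0, 0, 0, 0], [0, 0, 0, 0], [0, 0, 0, 0], [0, 0, 0, 0], [0, 0, 0, 0], [0, 0, 0, 0], [0, 0, 0, 0], [0, 0, 0, 0], [0, 0, 0, 0], [0, 0, 0, 0]], force=9)

```text
t: 10.25
eef_pos: [0.6122, 0.0578, 0.1947]
ee_rot: [-3.142, -0.0, -0.018]
force: [0.0, -0.7, -2.6]
width: 0.012
gripper_force: 9.0
```

```bash
cat > lip.py <<'E'
from h import *
S=arm.grab_frame('side')
s=arm.get_state();print(s['force'],s['moment'],s['eef_pos'],s['gripper_force'])
for n in('scoop_lip','scoop_grip'):print(n,[(x['uv'],x['conf']) for x in arm.mark_of(S,n)[:2]])
print('lids',[(x['uv'],round(x['conf'],2)) for x in arm.mark_of(S,'lid_a_mid')])
print('caps',[(x['uv'],round(x['conf'],2)) for x in arm.mark_of(S,'cap_1_mid')])
E
python3 lip.py
```

```text
[-0.53989988  0.6426365  -2.96924535] [-0.04001554 -0.04145366  0.00029544] [0.61218069 0.05772796 0.19465278] 8.999960124492645
scoop_lip [([240.4, 168.3], 0.84)]
scoop_grip [([270.4, 137.7], 0.76)]
lids [([244.8, 164.3], 0.74), ([193.3, 254.2], 0.63), ([314.1, 234.2], 0.5), ([222.2, 233.0], 0.47), ([284.6, 226.2], 0.43), ([255.5, 153.5], 0.39)]
caps []
```

Call:
carry_out(commands=[[0, 0, 0, 0], [0, 0, 0, 0], [0, 0, 0, 0], [0, 0, 0, 0], [0, 0, 0, 0], [0, 0, 0, 0], [0, 0, 0, 0], [0, 0, 0, 0], [0, 0, 0, 0], [0, 0, 0, 0]], force=6)

```text
t: 11.75
eef_pos: [0.6122, 0.0577, 0.1947]
ee_rot: [3.142, 0.0, -0.018]
force: [-0.1, -0.8, -2.7]
width: 0.0121
gripper_force: 6.0
```

```bash
python3 lip.py
```

```text
[-0.95895263 -0.43337145 -2.45045134] [-0.03715516 -0.01900674  0.01129846] [0.61218888 0.05773016 0.19465873] 5.999979078769684
scoop_lip [([250.9, 176.5], 0.56)]
scoop_grip [([274.3, 136.7], 0.55)]
lids [([260.9, 152.0], 0.67), ([193.1, 250.9], 0.62), ([314.5, 233.8], 0.61), ([221.1, 231.9], 0.59), ([281.3, 222.8], 0.53)]
caps [([251.5, 161.1], 0.56)]
```

Call:
carry_out(commands=[[0, 0, 0, 0], [0, 0, 0, 0], [0, 0, 0, 0], [0, 0, 0, 0], [0, 0, 0, 0], [0, 0, 0, 0], [0, 0, 0, 0], [0, 0, 0, 0], [0, 0, 0, 0], [0, 0, 0, 0]], force=4)

```text
t: 13.25
eef_pos: [0.6122, 0.0577, 0.1947]
ee_rot: [3.142, -0.0, -0.018]
force: [1.1, -0.9, -2.3]
width: 0.0122
gripper_force: 4.0
```

```bash
python3 lip.py
```

```text
[ 0.17346768  0.32071668 -2.91509544] [-0.06859525 -0.05812764  0.0026948 ] [0.61218662 0.05775848 0.194662  ] 3.9999425411224365
scoop_lip [([253.5, 175.8], 0.92), ([258.0, 180.4], 0.28)]
scoop_grip [([274.5, 135.7], 0.58)]
lids [([246.2, 161.6], 0.64), ([263.0, 153.8], 0.61), ([313.9, 236.8], 0.56), ([193.8, 251.5], 0.41), ([223.1, 230.3], 0.4), ([281.9, 223.5], 0.4)]
caps [([251.9, 159.5], 0.41)]
```

Call:
carry_out(commands=[[-0.2, 0, 0, 0], [0.0, 0, 0, 0], [-0.2, 0, 0, 0], [0.0, 0, 0, 0], [-0.2, 0, 0, 0], [0.0, 0, 0, 0], [-0.2, 0, 0, 0], [0.0, 0, 0, 0], [0, 0, 0, 0], [0, 0, 0, 0]], force=4)

```text
t: 14.75
eef_pos: [0.6122, 0.0577, 0.1945]
ee_rot: [3.142, 0.0, -0.018]
force: [0.6, -0.7, -1.7]
width: 0.012
gripper_force: 4.0
```

```bash
echo "cv2.imwrite('pics/c5.png',cv2.resize(S['pixels'][110:240,200:360,::-1],(640,520),interpolation=cv2.INTER_CUBIC))" >> lip.py; python3 lip.py
```

```text
[ 0.07211609  0.02069106 -1.04332559] [-0.01856907  0.01660833  0.03996257] [0.61212894 0.05771739 0.1945052 ] 3.999929130077362
scoop_lip [([257.4, 174.7], 0.95), ([254.8, 177.0], 0.58)]
scoop_grip [([273.7, 138.9], 0.75)]
lids [([222.0, 230.4], 0.69), ([283.8, 222.4], 0.69), ([195.8, 254.8], 0.62), ([245.3, 176.6], 0.56), ([316.3, 232.2], 0.45)]
caps []
```

View pics/c5.png

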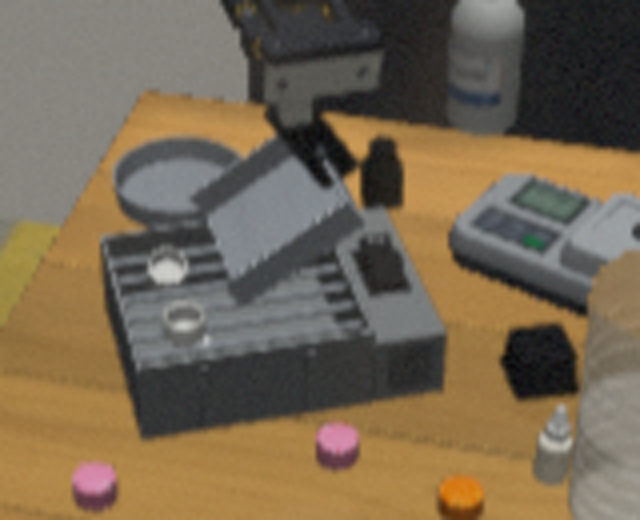

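Call:
carry_out(commands=[[0, 0, 0.1, 0], [0, 0, 0.4, 0], [0, -0.1, 0.8, 0], [0, -0.5, 1.0, -0.1], [-0.1, -1.1, 1.0, -0.3], [-0.2, -1.8, 1.0, -0.6], [-0.4, -2.6, 1.0, -0.9], [-0.6, -3.4, 1.0, -1.2], [-0.75, -4.1, 0.9, -1.6], [-0.9, -4.7, 0.5, -1.9]], force=30)

```text
t: 16.25
eef_pos: [0.5674, -0.1795, 0.2213]
ee_rot: [-3.141, -0.003, -0.219]
force: [-0.2, -0.2, -3.0]
width: 0.0117
gripper_force: 30.0
```

Call:
carry_out(commands=[[-0.03, -0.35, -0.3, -0.05], [-0.03, -0.47, -0.8, -0.05], [-0.03, -0.47, -1.2, -0.05], [-0.03, -0.47, -1.6, -0.05], [-0.03, -0.47, -2.0, -0.05], [-0.03, -0.47, -2.4, -0.05], [-0.03, -0.47, -2.8, -0.05], [-0.03, -0.47, -3.1, -0.05], [-0.03, -0.47, -3.3, -0.05], [-0.03, -0.47, -3.3, -0.05]], force=5)

```text
t: 17.5
eef_pos: [0.5663, -0.2011, 0.0548]
ee_rot: [3.141, -0.001, -0.221]
force: [-0.0, -0.3, -1.5]
width: 0.0121
gripper_force: 5.0
```

```bash
sed -i 's/c5.png/c6.png/;s/110:240,200:360/180:310,200:360/' lip.py; python3 lip.py
```

```text
[-0.97590206 -0.60276865 -2.2349315 ] [-0.02376342 -0.00601117  0.0020715 ] [ 0.56587529 -0.2008886   0.05471903] 4.99879002571106
scoop_lip [([266.5, 256.7], 0.92)]
scoop_grip []
lids [([247.4, 161.7], 0.74), ([194.8, 253.1], 0.65), ([316.3, 233.8], 0.6), ([243.2, 177.2], 0.52), ([225.5, 229.4], 0.5)]
caps []
```

View pics/c6.png

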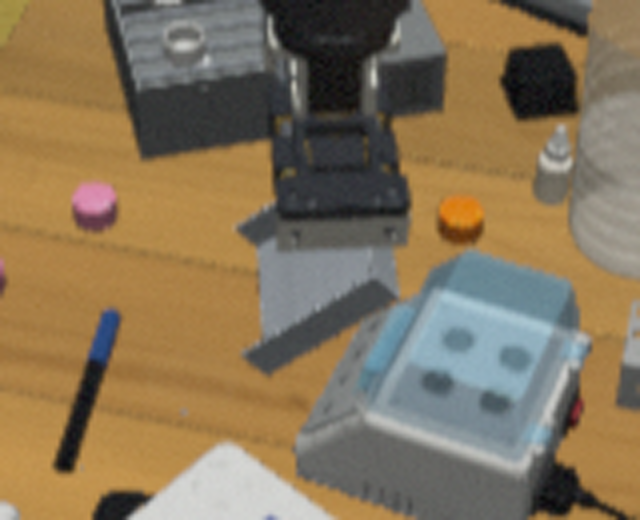

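Run:
```python
from h import *
S=arm.grab_frame('side')
L=atz(S,(262.5,272.5),0);print('lipcorner',L,'lip',atz(S,(266.5,256.7),0))
c,s_=np.cos(-.221),np.sin(-.221)
for th in range(0,50,5):
    t=np.radians(th);print(th,np.round(proj(S,L+np.array([c*.11*np.cos(t),s_*.11*np.cos(t),.11*np.sin(t)]))))
```

```text
lipcorner [ 0.50028403 -0.24127815  0.        ] lip [ 5.25361119e-01 -1.89734830e-01  1.11022302e-16]
0 [304. 271.]
5 [304. 268.]
10 [304. 266.]
15 [303. 263.]
20 [302. 261.]
25 [301. 259.]
30 [299. 257.]
35 [297. 254.]
40 [295. 252.]
45 [293. 251.]
```

Call:
carry_out(commands=[[0, 0, 0, 0], [0, 0, 0, 0], [0, 0, 0, 0], [0, 0, 0, 0], [0, 0, 0.2, 0], [0, 0, 0.6, 0], [0, 0, 1.2, 0], [0, 0, 1.8, 0], [0, 0, 2.4, 0], [0, 0, 3, 0]], claw=0.5)

```text
t: 19.05
eef_pos: [0.5656, -0.2008, 0.2066]
ee_rot: [-3.142, -0.001, -0.222]
force: [0.8, -0.1, 0.2]
width: 0.0439
gripper_force: 0.0
```

```bash
sed -i 's/c6.png/c7.png/;s/180:310,200:360/130:290,190:370/;s/640,520/720,590/' lip.py; python3 lip.py
```

```text
[ 1.81008588 -1.01587826  5.34947545] [-0.13001831 -0.41933798  0.01698725] [ 0.56757754 -0.20154685  0.21116935] 0.0
scoop_lip [([260.5, 246.5], 0.61), ([248.1, 192.2], 0.56)]
scoop_grip [([305.1, 225.4], 0.91)]
lids [([313.0, 234.2], 0.69), ([222.2, 230.5], 0.64), ([244.5, 178.7], 0.56), ([281.3, 222.8], 0.51), ([194.9, 253.5], 0.42)]
caps [([306.9, 219.5], 0.32)]
```

View pics/c7.png

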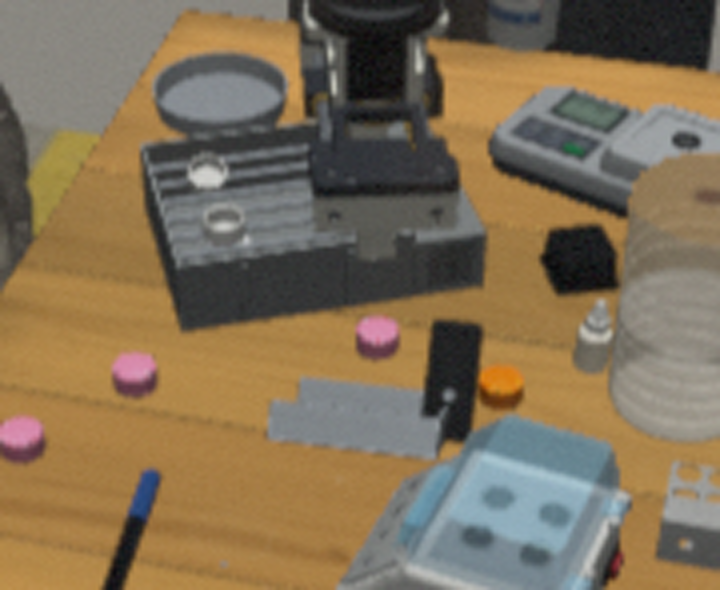

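Call:
carry_out(commands=[[0, 0.8, 0.3, 0], [0, 1.9, 0.6, 0], [-0.1, 3, 0.8, 0], [-0.2, 4.1, 0.8, 0], [-0.3, 5.2, 0.8, 0], [-0.4, 6, 0.8, 0], [-0.4, 6.5, 0.8, 0], [-0.4, 6.5, 0.8, 0], [-0.4, 6.5, 0.8, 0], [-0.4, 6.5, 0.8, 0]])

```text
t: 20.55
eef_pos: [0.5456, 0.1233, 0.2444]
ee_rot: [3.141, 0.0, -0.223]
force: [-0.2, 0.0, -0.2]
width: 0.0438
gripper_force: 0.0
```

Run:
```python
from h import *
T=arm.grab_frame('top');S=arm.grab_frame('side')
for n in('scoop_lip','scoop_grip','lid_a_mid'):
  a=arm.mark_of(T,n);b=arm.mark_of(S,n);print(n,[(x['uv'],round(x['conf'],2)) for x in a],[(x['uv'],round(x['conf'],2)) for x in b])
  if a and b: print(tri(T,a[0]['uv'],S,b[0]['uv']))
cv2.imwrite('pics/c8.png',np.hstack([cv2.resize(T['pixels'][150:260,300:420,::-1],(480,440),interpolation=cv2.INTER_CUBIC),cv2.resize(S['pixels'][180:290,240:320,::-1],(320,440),interpolation=cv2.INTER_CUBIC)]))
```

```text
scoop_lip [([350.4, 212.2], 0.68)] [([262.6, 247.1], 0.63)]
(array([ 0.51681305, -0.1780332 ,  0.02754151]), np.float64(0.0010692416202264037))
scoop_grip [([358.1, 154.0], 0.57)] [([304.0, 221.6], 0.9)]
(array([ 0.63560157, -0.18384787,  0.09807763]), np.float64(0.004574123269373696))
lid_a_mid [([326.7, 285.7], 0.54), ([236.7, 207.6], 0.53), ([336.6, 145.8], 0.45), ([306.4, 174.9], 0.45), ([303.8, 245.4], 0.44)] [([242.3, 178.1], 0.65), ([192.9, 251.5], 0.65), ([221.1, 230.2], 0.62), ([311.7, 232.2], 0.62), ([282.1, 221.3], 0.59)]
(array([ 0.42413566, -0.09767637,  0.22329061]), np.float64(0.06245324230238821))
```

View pics/c8.png

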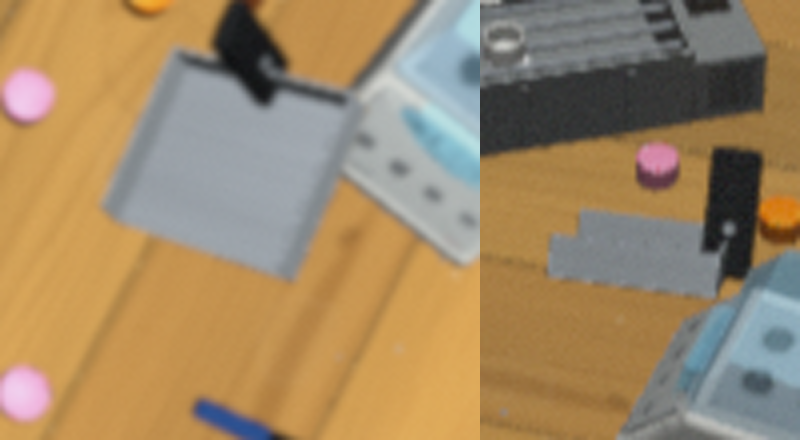

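Call:
carry_out(commands=[[0.1, -0.9, 0, -0.1], [0.3, -2, 0, -0.3], [0.6, -3.1, 0, -0.5], [0.9, -4.2, 0, -0.7], [1.2, -5.2, -0.3, -0.7], [1.5, -5.9, -0.8, -0.7], [1.65, -6.1, -1.5, -0.7], [1.65, -6.1, -2.2, -0.7], [1.65, -6.1, -2.9, -0.7], [1.65, -6.1, -3.3, -0.7]], claw=0.4, force=40)

```text
t: 22.2
eef_pos: [0.6271, -0.1808, 0.0774]
ee_rot: [3.141, 0.003, -0.296]
force: [-0.7, 0.4, 0.9]
width: 0.0523
gripper_force: 0.0
```

Run:
```python
from h import *
S=arm.grab_frame('side');s=arm.get_state();print(s['eef_pos'],s['ee_rot'],s['force'],s['moment'])
for n in('scoop_lip','scoop_grip'): print(n,[(x['uv'],round(x['conf'],2)) for x in arm.mark_of(S,n)])
print(proj(S,np.array(s['eef_pos'])+[0,0,.019]))
```

```text
[ 0.62595457 -0.18053486  0.07510786] [ 3.14075957  0.00548498 -0.29617438] [-1.94335258  0.44293615 -3.14182583] [ 0.00339274  0.23983602 -0.03132964]
scoop_lip [([259.5, 246.7], 0.55), ([305.4, 222.5], 0.15)]
scoop_grip [([305.9, 220.8], 0.81)]
(np.float64(301.73876312370555), np.float64(222.06067280096306))
```

Call:
carry_out(commands=[[0.1, 0, 0, 0], [0.13, 0, 0, 0], [0.13, 0, 0, 0], [0.13, 0, 0, 0], [0.13, 0, 0, 0], [0.13, 0, 0, 0], [0.13, 0, 0, 0], [0.13, 0, 0, 0], [0.13, 0, 0, 0], [0.13, 0, 0, 0]], claw=1, force=40)

```text
t: 23.6
eef_pos: [0.6347, -0.1807, 0.0797]
ee_rot: [-3.141, -0.0, -0.295]
force: [-2.1, 2.7, 2.5]
width: 0.0141
gripper_force: 36.1
```

Call:
carry_out(commands=[[0, 0, 0.1, 0], [0, 0, 0.2, 0], [0, 0, 0.3, 0], [0, 0, 0.4, 0], [-0.1, 0.1, 0.5, 0], [-0.3, 0.3, 0.5, 0], [-0.6, 0.5, 0.5, 0], [-0.9, 0.7, 0.5, 0], [-1.1, 0.8, 0.5, 0], [-1.1, 0.8, 0.5, 0]])

```text
t: 24.85
eef_pos: [0.5792, -0.1402, 0.105]
ee_rot: [-3.141, -0.0, -0.294]
force: [0.2, -0.2, -1.3]
width: 0.0117
gripper_force: 37.0
```

Run:
```python
from h import *
S=arm.grab_frame('side');T=arm.grab_frame('top');s=arm.get_state();p=np.array(s['eef_pos']);print(p,s['ee_rot'],s['force'],s['width'])
for P in (S,T):
 for n in('scoop_lip','scoop_grip'): print(n,[(x['uv'],round(x['conf'],2)) for x in arm.mark_of(P,n)])
y=s['ee_rot'][2];g=p+[0,0,.019];print('grip',proj(S,g),proj(T,g))
for th in (-20,-10,0,10,20,30): 
  t=np.radians(th);d=-.11*np.cos(t)+.072*np.sin(t);l=g+[d*np.cos(y),d*np.sin(y),-.11*np.sin(t)-.072*np.cos(t)];print(th,proj(S,l),l)
r=arm.regions_of(S,'scoop_lip')
for x in r[:2]:
  v,u=np.nonzero(x['pixels']);print(x['conf'],u.min(),u.max(),v.min(),v.max(),u[v.argmax()],v[u.argmin()],v[u.argmax()])
```

```text
[ 0.58013009 -0.14073785  0.1049299 ] [-3.14151323e+00 -7.30777657e-04 -2.94997215e-01] [ 0.6922459  -0.303829   -1.57772988] 0.011457366836531303
scoop_lip [([242.8, 233.4], 0.67)]
scoop_grip [([281.2, 208.7], 0.88)]
scoop_lip [([336.9, 230.7], 0.74)]
scoop_grip [([341.7, 181.0], 0.66)]
grip (np.float64(281.0078114137268), np.float64(207.23371513036318)) (np.float64(341.9877627385752), np.float64(178.47379428950205))
-20 (np.float64(233.738457093443), np.float64(215.1234505153704)) [ 0.45766731 -0.10352592  0.09389424]
-10 (np.float64(236.7511708458202), np.float64(221.1059155185129)) [ 0.46451814 -0.10560763  0.07212504]
0 (np.float64(241.0008236341632), np.float64(226.56749233487812)) [ 0.47488177 -0.10875676  0.0519299 ]
10 (np.float64(246.33891098854343), np.float64(231.37445861664764)) [ 0.48844332 -0.11287761  0.03392244]
20 (np.float64(252.59898154114123), np.float64(235.41549558593874)) [ 0.50479072 -0.11784499  0.01864981]
30 (np.float64(259.6015685317982), np.float64(238.60127069840976)) [ 0.52342728 -0.12350795  0.00657607]
0.88 238 286 210 244 272 236 210
```

Call:
carry_out(commands=[[-0.1, -0.3, 0, 0.2], [-0.2, -0.6, 0, 0.4], [-0.3, -0.9, 0, 0.6], [-0.3, -1, 0, 0.7], [-0.3, -1, -0.1, 0.7], [-0.3, -1, -0.25, 0.7], [-0.3, -1, -0.4, 0.7], [-0.3, -1, -0.5, 0.7], [-0.3, -1, -0.55, 0.7], [-0.3, -1, -0.55, 0.7]])

```text
t: 26.45
eef_pos: [0.5661, -0.1913, 0.0785]
ee_rot: [3.141, -0.003, -0.221]
force: [-0.3, -1.8, 6.2]
width: 0.0118
gripper_force: 37.2
```

```bash
cat > m.py <<'E'
from h import *
S=arm.grab_frame('side');T=arm.grab_frame('top');s=arm.get_state();print(s['t'],s['eef_pos'],s['ee_rot'],s['force'],s['moment'],s['width'])
for n in('scoop_lip','scoop_grip'):
  a=arm.mark_of(T,n);b=arm.mark_of(S,n)
  print(n,[(x['uv'],round(x['conf'],2)) for x in a+b])
  if a and b: print(tri(T,a[0]['uv'],S,b[0]['uv']))
E
python3 m.py
```

```text
26.55 [ 0.56596232 -0.1912187   0.07851467] [ 3.14103032e+00 -2.62496314e-03 -2.21295291e-01] [ 0.11298353 -1.82572298  5.89031414] [-0.40496372  0.06273959  0.02273158] 0.0117754627888435
scoop_lip [([361.3, 240.3], 0.91), ([238.3, 257.2], 0.82)]
(array([ 0.44757479, -0.1996524 ,  0.03087113]), np.float64(0.0016655794672647086))
scoop_grip [([361.7, 186.3], 0.75), ([160.2, 190.5], 0.4), ([186.3, 122.7], 0.18), ([284.4, 229.8], 0.88)]
(array([ 0.57113578, -0.19209483,  0.08959661]), np.float64(0.003085452579947928))
```

Run:
```python
from h import *
S=arm.grab_frame('side');T=arm.grab_frame('top')
for P,nm in((S,'S'),(T,'T')):
  for n in ('scoop_lip',):
    r=arm.regions_of(P,n)
    for x in r[:1]:
      m=x['pixels'].astype(np.uint8);c=max(cv2.findContours(m,cv2.RETR_EXTERNAL,cv2.CHAIN_APPROX_NONE)[0],key=cv2.contourArea)
      print(nm,n,x['conf'],m.sum(),cv2.approxPolyDP(c,1.5,True)[:,0].tolist())
s=arm.get_state();g=np.array(s['eef_pos'])+[0,0,.019];y=s['ee_rot'][2]
from scipy.spatial.transform import Rotation as Ro
for roll in (0,-15,-28,28):
  M=Ro.from_euler('xyz',[np.radians(roll),0,y]).as_matrix()
  for P,nm in((S,'S'),(T,'T')):
    print(roll,nm,[np.round(proj(P,g+M@np.array(v))).astype(int).tolist() for v in ([-.11,.06,-.072],[-.11,-.06,-.072],[0,-.06,-.072],[0,-.06,-.044],[0,.06,-.044],[-.11,.06,-.044])])
```

```text
S scoop_lip 0.83 1409 [[287, 233], [276, 232], [273, 239], [240, 240], [239, 266], [281, 266], [283, 257], [287, 254]]
T scoop_lip 0.73 1478 [[351, 197], [360, 237], [364, 240], [384, 243], [387, 234], [390, 203], [375, 201], [371, 196], [363, 199]]
0 S [[240, 234], [240, 266], [283, 264], [283, 257], [280, 225], [240, 226]]
0 T [[322, 231], [372, 242], [379, 197], [383, 195], [332, 184], [324, 231]]
-15 S [[241, 242], [240, 266], [283, 264], [283, 255], [280, 232], [240, 233]]
-15 T [[329, 233], [381, 243], [389, 197], [389, 195], [337, 186], [328, 232]]
-28 S [[241, 249], [240, 264], [284, 262], [283, 251], [280, 238], [240, 239]]
-28 T [[337, 235], [388, 244], [396, 197], [394, 194], [342, 188], [334, 234]]
28 S [[240, 218], [241, 259], [281, 258], [282, 255], [279, 212], [239, 214]]
28 T [[313, 228], [353, 238], [361, 194], [369, 194], [329, 181], [320, 229]]
```

Call:
carry_out(commands=[[0, 0, 0.2, 0], [-0.1, 0.4, 0.3, 0], [-0.3, 0.9, 0.3, 0], [-0.3, 1.2, 0.3, 0], [-0.3, 1.3, 0.2, 0], [-0.3, 1.3, 0.0, 0], [-0.3, 1.2, -0.1, 0], [-0.3, 1.0, -0.22, 0], [-0.3, 0.8, -0.32, 0], [-0.3, 0.7, -0.36, 0]], force=15)

```text
t: 28.2
eef_pos: [0.558, -0.1552, 0.0637]
ee_rot: [-3.137, -0.015, -0.221]
force: [6.6, 16.8, 27.6]
width: 0.0119
gripper_force: 16.0
```

```bash
python3 m.py
```

```text
28.3 [ 0.55777331 -0.15524912  0.06380123] [-3.13738181 -0.01483234 -0.22093904] [ 5.66049637 14.19806538 21.86806072] [ 5.34644411 -2.13060901  0.01111932] 0.011875157296885366
scoop_lip [([325.9, 242.6], 0.94), ([373.6, 260.6], 0.17), ([232.5, 239.1], 0.7)]
(array([ 0.44593093, -0.11851626,  0.02042157]), np.float64(0.0010696346190757844))
scoop_grip [([343.5, 193.1], 0.95), ([276.3, 225.3], 0.74)]
(array([ 0.55921369, -0.15396841,  0.07443031]), np.float64(0.004083947382057378))
```

Call:
carry_out(commands=[[0, 0, 0.05, 0], [0, 0, 0.1, 0], [0, 0, 0.1, 0], [0, 0, 0.1, 0], [0, 0, 0.1, 0], [0, 0, 0.1, 0], [0, 0, 0.1, 0], [0, 0, 0.1, 0], [0, 0, 0.1, 0], [0, 0, 0.1, 0]], claw=0.4)

```text
t: 29.75
eef_pos: [0.5497, -0.1558, 0.0642]
ee_rot: [3.142, -0.0, -0.222]
force: [-0.2, 0.8, -0.7]
width: 0.0528
gripper_force: 0.0
```

```bash
python3 m.py
```

```text
29.85 [ 0.54968786 -0.15574814  0.06418116] [ 3.14157165e+00 -2.09816474e-05 -2.22018423e-01] [ 0.65066099 -0.39756577  0.03753028] [-0.01950434 -0.01834071  0.03961795] 0.05301024469661499
scoop_lip [([324.3, 239.0], 0.82), ([236.0, 243.4], 0.66)]
(array([ 0.45495643, -0.11816629,  0.00084236]), np.float64(0.0011094344582546615))
scoop_grip [([345.5, 192.9], 0.98), ([274.9, 227.2], 0.87)]
(array([ 0.55694757, -0.15839829,  0.07285732]), np.float64(0.0011783162264035947))
```

Call:
carry_out(commands=[[0.1, 0, 0.3, 0], [0.1, 0, 0.9, 0], [0.1, 0, 1.6, 0], [0.1, 0, 2.4, 0], [0.1, 0, 3, 0], [0, -0.3, 3.1, 0], [0, -0.6, 3.1, 0], [0, -0.6, 3.1, 0], [0, -0.6, 3.1, 0], [0, -0.6, 3.1, 0]])

```text
t: 31.3
eef_pos: [0.5495, -0.1857, 0.2185]
ee_rot: [3.141, 0.001, -0.222]
force: [-0.3, -0.1, -0.8]
width: 0.0523
gripper_force: 0.0
```

```bash
python3 m.py
python3 - <<'E'
from h import *
S=arm.grab_frame('side');T=arm.grab_frame('top')
for n in ('lid_a_mid','cap_1_mid','dish','rocker_end'):
  a=arm.mark_of(T,n);b=arm.mark_of(S,n)
  print(n,[(x['uv'],round(x['conf'],2)) for x in a],'|',[(x['uv'],round(x['conf'],2)) for x in b])
  for i,x in enumerate(a):
    for j,y in enumerate(b):
      q,e=tri(T,x['uv'],S,y['uv'])
      if e<.006 and -.02<q[2]<.12: print('  ',i,j,np.round(q,4),round(e,4))
for x in arm.regions_of(T,'lid_a_mid'):
  v,u=np.nonzero(x['pixels']);print(np.round(x['uv']),round(x['conf'],2),len(u),T['pixels'][v,u].mean(0).round(),u.min(),u.max(),v.min(),v.max())
for x in arm.regions_of(T,'dish')[:2]:
  v,u=np.nonzero(x['pixels']);print('dish',np.round(x['uv']),round(x['conf'],2),u.min(),u.max(),v.min(),v.max(), atz(T,((u.min()+u.max())/2,(v.min()+v.max())/2),.025))
E
```

```text
31.4 [ 0.5496486  -0.18552375  0.21883736] [ 3.14147926e+00  6.22825335e-04 -2.21786885e-01] [ 6.35014707e-02 -3.52730691e-04 -5.68648055e-01] [-0.0175269  -0.04539823  0.02829673] 0.05250319451188657
scoop_lip [([251.1, 188.2], 0.25), ([232.9, 242.5], 0.67)]
(array([ 0.53990455,  0.06151147, -0.1639356 ]), np.float64(0.06437621760150872))
scoop_grip [([275.3, 223.9], 0.62)]
lid_a_mid [([237.0, 208.6], 0.71)] | [([243.1, 177.3], 0.55), ([311.7, 232.3], 0.55), ([195.6, 254.6], 0.43), ([284.8, 222.5], 0.4)]
   0 0 [0.5249 0.0887 0.0691] 0.0025
cap_1_mid [] | []
dish [([160.9, 189.2], 0.71)] | [([247.0, 158.4], 0.63), ([295.6, 169.4], 0.28)]
   0 0 [0.5808 0.2785 0.0036] 0.0022
rocker_end [] | [([293.1, 170.8], 0.57)]
[238. 209.] 0.48 176 [223. 224. 221.] 230 244 201 214
dish [160. 187.] 0.95 133 181 164 211 [0.57947245 0.28287269 0.025     ]
dish [236. 208.] 0.74 230 243 202 214 [0.52846732 0.09264851 0.025     ]
```

Run:
```python
from h import *
S=arm.grab_frame('side');T=arm.grab_frame('top')
for nm,P,(u0,u1,v0,v1) in (('S',S,(222,320,150,222)),('T',T,(205,300,125,240))):
  c=P['pixels'][v0:v1,u0:u1].astype(int);print(nm,'max',c.min(2).max())
  m=((c.min(2)>165)).astype(np.uint8)
  n,l,st,ce=cv2.connectedComponentsWithStats(m)
  for i in range(1,n): print(st[i].tolist(),(ce[i]+[u0,v0]).round(1), (atz(P,ce[i]+[u0,v0],.077)).round(3))
L=atz(S,(245.7,190.2),.075);print(L,proj(T,L),proj(S,[.5249,.0887,.075]))
for x in arm.regions_of(S,'lid_a_mid'):
  v,u=np.nonzero(x['pixels']);print(np.round(x['uv']),round(x['conf'],2),len(u),u.min(),u.max(),v.min(),v.max())
u,v=proj(T,L);print(T['pixels'][int(v)-14:int(v)+14:2,int(u)-14:int(u)+14:2].min(2))
```

```text
S max 204
[16, 25, 9, 5, 31] [241.6 177.3] [0.521 0.079 0.077]
[22, 40, 4, 3, 8] [245.5 191. ] [0.517 0.011 0.077]
[29, 44, 1, 2, 2] [251.  194.5] [ 0.529 -0.01   0.077]
T max 241
[12, 21, 1, 2, 2] [217.  146.5] [0.666 0.135 0.077]
[12, 39, 30, 62, 1361] [230.7 199.5] [0.542 0.103 0.077]
[0.51887236 0.01672261 0.075     ] (np.float64(268.9412992657467), np.float64(209.63456588397216)) (np.float64(242.22033827827877), np.float64(175.90953604696085))
[224. 231.] 0.67 96 219 228 226 236
[284. 222.] 0.58 115 278 289 216 227
[194. 253.] 0.54 112 190 200 243 254
[243. 176.] 0.44 112 236 247 171 183
[[61 69 75 79 80 80 83 84 86 89 89 88 89 89]
 [63 68 73 75 80 82 84 86 87 87 88 88 89 86]
 [64 68 72 77 79 83 83 84 87 89 90 89 90 88]
 [62 68 71 75 79 83 83 85 88 89 89 89 90 89]
 [64 68 71 76 78 80 82 85 86 89 90 88 90 90]
 [62 67 70 75 78 82 83 85 87 89 90 89 88 89]
 [64 67 70 74 78 81 84 86 88 89 90 89 88 88]
 [62 65 68 74 79 80 83 85 88 90 89 90 90 91]
 [61 65 68 73 77 79 83 86 89 89 89 88 89 90]
 [59 65 68 73 77 79 82 85 87 88 88 90 89 89]
 [58 62 69 73 76 78 83 86 88 88 89 89 88 88]
 [60 63 66 71 74 77 81 85 87 89 90 89 89 89]
 [59 62 67 70 72 78 81 84 87 87 87 89 88 88]
 [58 62 68 69 74 76 81 84 87 90 89 88 89 88]]
```

Call:
carry_out(commands=[[0, 0.9, 0, 0.3], [-0.1, 2, 0, 0.7], [-0.2, 3.1, 0, 1.1], [-0.3, 4.2, 0, 1.6], [-0.45, 5.1, -0.4, 2], [-0.5, 5.5, -1, 2], [-0.5, 5.5, -1.7, 2], [-0.5, 5.5, -2.3, 2], [-0.5, 5.5, -2.8, 2], [-0.5, 5.5, -3.06, 2]], claw=0.48, force=12)

```text
t: 33.6
eef_pos: [0.5241, 0.089, 0.0649]
ee_rot: [3.141, 0.001, -0.013]
force: [-0.6, -0.1, 0.7]
width: 0.0456
gripper_force: 0.0
```

Call:
carry_out(commands=[[0, 0, 0, 0], [0, 0, 0, 0], [0, 0, 0, 0], [0, 0, 0, 0], [0, 0, 0, 0], [0, 0, 0.2, 0], [0, 0, 0.6, 0], [0, 0, 1, 0], [0, 0, 1, 0], [0, 0, 1, 0]], claw=1)

```text
t: 34.85
eef_pos: [0.5245, 0.0892, 0.1161]
ee_rot: [-3.141, 0.0, -0.013]
force: [0.5, -0.3, -0.0]
width: 0.0004
gripper_force: 0.0
```

```bash
cat > lids.py <<'E'
from h import *
S=arm.grab_frame('side');T=arm.grab_frame('top');s=arm.get_state();print(s['t'],s['eef_pos'])
a=arm.mark_of(T,'lid_a_mid');b=arm.mark_of(S,'lid_a_mid')
print([(x['uv'],round(x['conf'],2)) for x in a],'|',[(x['uv'],round(x['conf'],2)) for x in b])
for i,x in enumerate(a):
  for j,y in enumerate(b):
    q,e=tri(T,x['uv'],S,y['uv'])
    if e<.008 and -.02<q[2]<.12: print('  ',i,j,np.round(q,4),round(e,4))
for nm,P in (('S',S),('T',T)):
  for x in arm.regions_of(P,'lid_a_mid'):
    v,u=np.nonzero(x['pixels']);print(nm,np.round(x['uv']),round(x['conf'],2),len(u),P['pixels'][v,u].mean(0).round(),u.min(),u.max(),v.min(),v.max(),atz(P,x['uv'],.07).round(3))
E
python3 lids.py
```

```text
34.95 [0.52423521 0.08905567 0.11564346]
[([303.5, 248.1], 0.62), ([323.0, 284.1], 0.59), ([305.8, 172.6], 0.59), ([335.4, 145.6], 0.43), ([248.9, 187.8], 0.39)] | [([243.2, 178.5], 0.66), ([315.0, 234.8], 0.51), ([221.5, 229.5], 0.49), ([194.3, 250.3], 0.45), ([283.6, 222.5], 0.44)]
   0 2 [ 0.4292 -0.0654  0.0138] 0.0034
   1 3 [ 0.3431 -0.1114 -0.0015] 0.0042
   2 4 [ 0.6127 -0.0764  0.0055] 0.0039
   3 1 [ 0.6814 -0.1518  0.0072] 0.0026
S [242. 176.] 0.66 83 [154. 155. 151.] 237 246 171 181 [0.525 0.095 0.07 ]
S [284. 221.] 0.61 105 [170. 110. 128.] 279 289 215 226 [ 0.589 -0.139  0.07 ]
S [196. 252.] 0.59 120 [171. 110. 129.] 190 200 243 254 [ 0.34  -0.189  0.07 ]
S [222. 229.] 0.57 95 [183. 119. 139.] 218 228 225 235 [ 0.419 -0.122  0.07 ]
S [314. 234.] 0.53 113 [175. 106.  28.] 310 320 229 240 [ 0.651 -0.207  0.07 ]
T [306. 175.] 0.6 155 [215. 161. 182.] 300 312 168 181 [ 0.599 -0.071  0.07 ]
T [333. 148.] 0.49 155 [210. 142.  47.] 330 343 141 154 [ 0.662 -0.135  0.07 ]
T [259. 135.] 0.23 69 [38. 39. 41.] 254 262 134 143 [0.695 0.038 0.07 ]
```

Call:
carry_out(commands=[[0, 0.03, 0, 0], [0, 0.03, 0, 0], [0, 0.03, 0, 0], [0, 0.03, 0, 0], [0, 0.03, -0.2, 0], [0, 0.03, -0.5, 0], [0, 0.03, -0.8, 0], [0, 0.03, -1.0, 0], [0, 0.03, -1.04, 0], [0, 0.03, -1.05, 0]], claw=0.48, force=40)

```text
t: 36.4
eef_pos: [0.5249, 0.0908, 0.0636]
ee_rot: [3.141, -0.0, -0.013]
force: [-0.3, -0.1, -0.3]
width: 0.0457
gripper_force: 0.0
```

Call:
carry_out(commands=[[0, 0, 0, 0], [0, 0, 0, 0], [0, 0, 0, 0], [0, 0, 0, 0], [0, 0, 0, 0], [0, 0, 0, 0], [0, 0, 0, 0], [0, 0, 0, 0], [0, 0, 0, 0], [0, 0, 0, 0]], claw=0.8)

```text
t: 37.65
eef_pos: [0.5247, 0.0907, 0.0637]
ee_rot: [3.142, 0.0, -0.013]
force: [-0.2, 0.0, 0.4]
width: 0.0176
gripper_force: 0.0
```

```bash
cat >> lids.py <<'E'
c=S['pixels'][165:200,230:262].min(2)
print(c[::2,::2])
print('tcp S',proj(S,s['eef_pos']))
E
python3 lids.py
```

```text
37.75 [0.52467845 0.09076468 0.06365203]
[([335.4, 147.4], 0.56), ([326.5, 286.9], 0.55), ([301.2, 248.7], 0.48), ([307.1, 174.1], 0.48), ([370.7, 261.8], 0.33), ([342.9, 192.3], 0.2)] | [([224.5, 232.4], 0.55), ([240.2, 176.8], 0.47), ([283.7, 222.9], 0.46), ([314.1, 233.2], 0.44), ([194.3, 249.5], 0.41)]
   0 3 [ 0.677  -0.1508  0.0129] 0.0009
   1 4 [ 0.3403 -0.1181  0.0088] 0.0013
   2 0 [ 0.4327 -0.0621 -0.0023] 0.0014
   3 2 [ 0.6103 -0.0796  0.0068] 0.0023
S [193. 254.] 0.52 140 [168. 109. 122.] 189 201 243 255 [ 0.331 -0.193  0.07 ]
S [243. 178.] 0.46 47 [161. 162. 158.] 237 245 175 181 [0.526 0.081 0.07 ]
S [224. 231.] 0.46 118 [173. 113. 129.] 218 228 225 236 [ 0.424 -0.131  0.07 ]
T [325. 286.] 0.61 148 [217. 163. 191.] 319 332 280 293 [ 0.35  -0.104  0.07 ]
T [334. 147.] 0.58 112 [213. 144.  44.] 331 342 142 153 [ 0.663 -0.137  0.07 ]
T [309. 176.] 0.58 138 [217. 162. 189.] 300 312 168 180 [ 0.596 -0.076  0.07 ]
[[ 73  70  47  44  54  67  68  71  79  83  86  85  88  75  81  73]
 [ 78  99  83  84  86  86  84  84  84  87  86  86  82  69  78  77]
 [ 61  60  84  77  67  86  8
[... 413 characters left out ...]
04 112 111 115 114 117 101]
 [ 77  81 104 111 116 111 113 119 114 110 114 110 121 126 124 123]
 [129 107 113 107 112 113 127 155 152 149 132 130 131 134 127 119]
 [121 120 124 127 130 133 138 109 107 118 145 117 107 112 112 123]
 [ 72 124 116 119 110 122 104 102 122 110 146 123 124 125 129 127]
 [ 54 103 122 123 124 116 130 193 200 164 109 123 114 116 112 114]
 [ 48 131 128 134 133 108  95 111 112 100  95 121 125 123 124 123]
 [ 32 105 109 110 111 121 116  99  96  99 146 161 129 132 133 125]
 [ 44  61 120 127 127 127 129 120 121 114 116 119  94 107 111 115]
 [ 47  54 121 114 121 107  93 105 121 101  99 111  91  66  59  59]]
tcp S (np.float64(242.1501967410621), np.float64(178.4676329857159))
```

Call:
carry_out(commands=[[0, 0, 0.5, 0], [0, 0, 1.2, 0], [0, 0.3, 2.0, 0], [-0.1, 1.2, 2.6, 0], [-0.3, 2.3, 2.6, 0], [-0.6, 3.4, 2.6, 0], [-0.9, 4.5, 2.6, 0], [-1.2, 5.4, 2.6, 0], [-1.2, 5.6, 2.6, 0], [-1.2, 5.6, 2.6, 0]], claw=0.45)

```text
t: 39.2
eef_pos: [0.4644, 0.3711, 0.1933]
ee_rot: [3.141, 0.0, -0.012]
force: [-0.2, -0.9, 0.2]
width: 0.0479
gripper_force: 0.0
```

```bash
cat >> lids.py <<'E'
for nm,P,(u0,u1,v0,v1) in (('S',S,(230,262,165,200)),('T',T,(212,292,150,232))):
  c=P['pixels'][v0:v1,u0:u1].astype(int)
  m=((c.min(2)>(150 if nm=='S' else 190))).astype(np.uint8)
  n,l,st,ce=cv2.connectedComponentsWithStats(m)
  for i in range(1,n):
    if st[i][4]>3: print(nm,st[i].tolist(),(ce[i]+[u0,v0]).round(1), (atz(P,ce[i]+[u0,v0],.072)).round(3))
E
python3 lids.py
```

```text
39.3 [0.46483467 0.36985202 0.19356698]
[([326.8, 286.8], 0.71), ([236.6, 206.9], 0.64), ([303.0, 171.3], 0.53), ([336.2, 147.7], 0.48)] | [([283.7, 222.4], 0.68), ([241.4, 176.0], 0.62), ([194.0, 254.4], 0.53), ([311.4, 233.6], 0.52), ([224.2, 229.6], 0.42)]
   0 2 [ 0.3383 -0.1213 -0.0067] 0.0022
   1 1 [0.5242 0.0898 0.0744] 0.0016
   2 0 [ 6.16e-01 -7.01e-02 -1.00e-04] 0.0049
   3 3 [ 0.6721 -0.1517  0.015 ] 0.0044
S [281. 222.] 0.6 127 [162. 106. 117.] 278 289 215 227 [ 0.581 -0.14   0.07 ]
S [314. 233.] 0.54 94 [175. 104.  24.] 310 319 229 239 [ 0.652 -0.205  0.07 ]
S [223. 229.] 0.51 113 [169. 110. 127.] 218 229 225 236 [ 0.423 -0.125  0.07 ]
S [242. 178.] 0.39 91 [147. 147. 144.] 237 246 171 181 [0.523 0.087 0.07 ]
T [239. 208.] 0.73 159 [185. 186. 183.] 230 243 201 214 [0.523 0.085 0.07 ]
T [327. 286.] 0.71 167 [200. 146. 170.] 319 333 279 293 [ 0.348 -0.109  0.07 ]
T [334. 147.] 0.64 147 [194. 127.  40.] 330 343 141 154 [ 0.665 -0.137  0.07 ]
T [302. 248.] 0.45 129 [209. 155. 185.] 299 311 242 254 [ 0.432 -0.057  0.07 ]
[[ 74  71  68  70  69  69  69  76  98  94  82  78  93 
[... 967 characters left out ...]
3 107 122 113  95 101 100 143 156 125 128 130 121]
 [ 45  62 118 123 125 124 126 118 118 113 115 118  92 103 108 110]
 [ 42  52 115 113 120 105  92 104 120 102  91 112  93  64  57  60]]
tcp S (np.float64(204.6813950322885), np.float64(102.76857968974113))
S [7, 10, 10, 6, 43] [241.5 177.7] [0.521 0.084 0.072]
S [13, 25, 6, 3, 13] [245.4 190.9] [0.518 0.017 0.072]
S [21, 29, 2, 3, 4] [251.2 195. ] [ 0.53  -0.006  0.072]
T [66, 46, 3, 3, 7] [279. 197.] [ 0.548 -0.007  0.072]
T [35, 50, 3, 4, 10] [248.  201.2] [0.539 0.064 0.072]
T [22, 52, 8, 11, 66] [237.4 207.3] [0.525 0.088 0.072]
T [51, 53, 12, 12, 102] [268.8 208.6] [0.521 0.017 0.072]
T [36, 55, 3, 3, 8] [248.9 206.1] [0.528 0.062 0.072]
```

Call:
carry_out(commands=[[0.2, -1, 0, 0], [0.4, -2.1, 0, 0], [0.7, -3.2, 0, 0], [1.0, -4.3, 0, 0], [1.2, -5.2, -0.5, 0], [1.2, -5.63, -1.2, 0], [1.2, -5.63, -2, 0], [1.2, -5.63, -2.5, 0], [1.2, -5.63, -2.7, 0], [1.2, -5.63, -2.77, 0]], claw=0.47, force=20)

```text
t: 40.75
eef_pos: [0.5249, 0.0891, 0.0553]
ee_rot: [3.141, -0.0, -0.013]
force: [0.8, 0.0, 0.1]
width: 0.0462
gripper_force: 0.0
```

Call:
carry_out(commands=[[0, 0, -0.08, 0], [0, 0, -0.08, 0], [0, 0, -0.08, 0], [0, 0, -0.08, 0], [0, 0, -0.08, 0], [0, 0, -0.08, 0], [0, 0, -0.08, 0], [0, 0, -0.08, 0], [0, 0, -0.08, 0], [0, 0, -0.08, 0]], claw=0.9)

```text
t: 42.0
eef_pos: [0.527, 0.091, 0.0532]
ee_rot: [-3.139, -0.005, -0.012]
force: [-0.0, 4.8, 7.6]
width: 0.0203
gripper_force: 17.1
```

Call:
carry_out(commands=[[0, 0, 0.1, 0], [0, 0, 0.3, 0], [0, 0, 0.6, 0], [0, 0, 1, 0], [0, 0, 1.4, 0], [0, 0, 1.4, 0], [0, 0, 1.4, 0], [0, 0, 1.4, 0], [0, 0, 1.4, 0], [0, 0, 1.4, 0]])

```text
t: 43.25
eef_pos: [0.5246, 0.0892, 0.1208]
ee_rot: [3.141, 0.001, -0.013]
force: [0.3, -0.7, 0.3]
width: 0.0083
gripper_force: 0.0
```

```bash
python3 lids.py | grep -v '^ \[\|^\[\['
```

```text
43.35 [0.5246108  0.08919287 0.12096341]
[([325.5, 288.5], 0.64), ([337.2, 146.8], 0.62), ([301.8, 247.5], 0.51), ([305.9, 173.8], 0.47)] | [([222.6, 228.5], 0.68), ([315.4, 233.7], 0.54), ([284.6, 221.2], 0.5), ([241.3, 175.8], 0.49), ([196.1, 252.9], 0.49)]
   0 4 [ 0.3396 -0.1182 -0.0046] 0.0029
   1 1 [ 0.6787 -0.1551  0.0143] 0.0003
   2 0 [ 0.4319 -0.0615  0.0134] 0.0022
   3 2 [ 0.6122 -0.0765  0.0098] 0.0005
S [257. 243.] 0.75 1651 [102. 103. 103.] 230 279 221 260 [ 0.498 -0.199  0.07 ]
S [195. 254.] 0.67 97 [175. 112. 135.] 190 200 243 254 [ 0.336 -0.194  0.07 ]
S [243. 176.] 0.53 82 [164. 165. 161.] 237 246 172 181 [0.528 0.094 0.07 ]
S [315. 234.] 0.5 91 [180. 108.  25.] 311 320 229 239 [ 0.654 -0.212  0.07 ]
S [224. 231.] 0.42 119 [171. 112. 127.] 218 228 225 237 [ 0.423 -0.131  0.07 ]
S [283. 221.] 0.4 104 [170. 110. 128.] 279 289 215 226 [ 0.588 -0.137  0.07 ]
T [323. 286.] 0.63 155 [219. 165. 192.] 319 333 280 293 [ 0.349 -0.101  0.07 ]
T [334. 148.] 0.62 175 [209. 142.  50.] 330 344 140 155 [ 0.663 -0.137  0.07 ]
tcp S (np.float64(241.47191403560447), np.float64(163.66735848009145))
S [7, 9, 10, 8, 52] [241.6 177.4] [0.522 0.086 0.072]
S [13, 25, 6, 3, 15] [245.7 190.9] [0.519 0.017 0.072]
S [21, 29, 2, 3, 5] [251.4 194.8] [ 0.531 -0.005  0.072]
T [52, 53, 4, 3, 11] [265.6 204.1] [0.532 0.024 0.072]
```

Call:
carry_out(commands=[[0, 0, 0, 0], [0, 0, 0, 0], [0, 0, -0.2, 0], [0, 0, -0.5, 0], [0, 0, -0.9, 0], [0, 0, -1.2, 0], [0, 0, -1.36, 0], [0, 0, -1.44, 0], [0, 0, -1.5, 0], [0, 0, -1.52, 0]], claw=0.47, force=20)

```text
t: 44.8
eef_pos: [0.5249, 0.0894, 0.0454]
ee_rot: [-3.141, -0.001, -0.013]
force: [-0.5, -0.5, 0.2]
width: 0.0464
gripper_force: 0.0
```

Call:
carry_out(commands=[[0, 0, 0, 0], [0, 0, 0, 0], [0, 0, 0, 0], [0, 0, 0, 0], [0, 0, 0, 0], [0, 0, 0.2, 0], [0, 0, 0.6, 0], [0, 0, 1.1, 0], [0, 0, 1.6, 0], [0, 0, 2, 0]], claw=0.9)

```text
t: 46.05
eef_pos: [0.5248, 0.0893, 0.1468]
ee_rot: [-3.141, -0.001, -0.013]
force: [0.4, -0.1, 0.4]
width: 0.033
gripper_force: 20.0
```

Call:
carry_out(commands=[[0.15, 0.9, 0, 0], [0.3, 1.9, 0, 0], [0.5, 2.9, 0, 0], [0.7, 3.6, 0, 0], [0.7, 3.84, -0.6, 0], [0.7, 3.84, -1.4, 0], [0.7, 3.84, -2.1, 0], [0.7, 3.84, -2.6, 0], [0.7, 3.84, -2.85, 0], [0.7, 3.84, -2.85, 0]])

```text
t: 47.3
eef_pos: [0.5595, 0.281, 0.0023]
ee_rot: [3.141, 0.001, -0.013]
force: [0.6, -0.5, 0.1]
width: 0.0335
gripper_force: 20.0
```

Call:
carry_out(commands=[[0, 0, 0, 0], [0, 0, 0, 0], [0, 0, 0.3, 0], [0, 0, 1, 0], [0, 0, 1.9, 0], [-0.1, -0.8, 2.6, 0], [-0.3, -1.9, 2.8, 0], [-0.5, -3, 2.8, 0], [-0.7, -4.1, 2.8, 0], [-0.8, -5.1, 2.6, 0]], claw=0.5)

```text
t: 48.55
eef_pos: [0.5199, 0.0248, 0.1351]
ee_rot: [-3.14, -0.004, -0.012]
force: [1.1, -0.5, -0.4]
width: 0.0439
gripper_force: 0.0
```

```bash
sed -i '/print(c\[::2/d' lids.py; python3 lids.py
```

```text
48.65 [0.5181064  0.02259937 0.13344849]
[([302.0, 246.3], 0.67), ([324.8, 289.6], 0.6), ([336.5, 147.8], 0.55)] | [([283.9, 223.1], 0.58), ([314.2, 233.3], 0.57), ([196.5, 252.5], 0.56), ([224.5, 230.4], 0.46)]
   0 3 [ 0.4357 -0.063   0.006 ] 0.0012
   1 2 [ 0.339  -0.1167 -0.0046] 0.0048
   2 1 [ 0.6759 -0.1532  0.0149] 0.0005
S [285. 223.] 0.68 110 [168. 109. 125.] 279 289 215 226 [ 0.591 -0.148  0.07 ]
S [196. 254.] 0.63 109 [175. 112. 134.] 190 200 243 254 [ 0.338 -0.195  0.07 ]
S [225. 232.] 0.5 122 [172. 113. 127.] 217 228 225 237 [ 0.425 -0.138  0.07 ]
S [313. 232.] 0.48 125 [173. 105.  29.] 309 320 228 240 [ 0.652 -0.202  0.07 ]
T [335. 147.] 0.63 115 [216. 146.  45.] 331 342 142 153 [ 0.665 -0.138  0.07 ]
T [323. 287.] 0.57 177 [215. 161. 182.] 318 333 279 293 [ 0.346 -0.101  0.07 ]
tcp S (np.float64(244.24470842537943), np.float64(173.24927766877866))
S [13, 25, 6, 3, 14] [245.6 190.9] [0.519 0.017 0.072]
S [21, 29, 2, 3, 4] [251.2 195. ] [ 0.53  -0.006  0.072]
```

Call:
carry_out(commands=[[0.04, -0.15, 0, 1.7], [0.04, -0.15, 0, 3.4], [0.04, -0.15, 0, 5.1], [0.04, -0.15, -0.1, 6.6], [0.04, -0.15, -0.3, 7.5], [0.04, -0.15, -0.6, 7.5], [0.04, -0.15, -1, 7.5], [0.04, -0.15, -1.4, 7.5], [0.04, -0.15, -1.65, 7.5], [0.04, -0.15, -1.75, 7.5]], claw=0.5)

```text
t: 50.1
eef_pos: [0.5214, 0.019, 0.0444]
ee_rot: [-3.141, 0.001, 0.772]
force: [0.3, 0.1, 1.0]
width: 0.0442
gripper_force: 0.0
```

Call:
carry_out(commands=[[0, 0, 0, 0], [0, 0, 0, 0], [0, 0, 0, 0], [0, 0, 0, 0], [0, 0, 0, 0], [0, 0, 0.2, 0], [0, 0, 0.6, 0], [0, 0, 1.1, 0], [0, 0, 1.6, 0], [0, 0, 2, 0]], claw=0.9)

```text
t: 51.35
eef_pos: [0.5218, 0.0187, 0.1468]
ee_rot: [3.141, -0.001, 0.773]
force: [0.1, 0.1, 0.2]
width: 0.0298
gripper_force: 20.0
```

Call:
carry_out(commands=[[0.3, 1, 0, -1.5], [0.6, 2.1, 0, -3], [0.9, 3.2, 0, -4.5], [1.2, 4.2, 0, -6], [1.5, 5, 0, -7.5], [1.6, 5.25, -0.3, -7.5], [1.6, 5.25, -0.8, -7.5], [1.6, 5.25, -1.2, -7.5], [1.6, 5.25, -1.5, -7.5], [1.6, 5.25, -1.5, -7.5]])

```text
t: 52.6
eef_pos: [0.6009, 0.2803, 0.069]
ee_rot: [3.14, 0.002, -0.012]
force: [-0.3, -0.8, 0.1]
width: 0.0303
gripper_force: 20.0
```

Run:
```python
from h import *
S=arm.grab_frame('side');T=arm.grab_frame('top')
for nm,P,z in (('S',S,.015),('T',T,.015)):
  print(nm,[(x['uv'],round(x['conf'],2),atz(P,x['uv'],z).round(3)[:2].tolist()) for x in arm.mark_of(P,'lid_a_mid')])
```

```text
S [([240.9, 155.6], 0.53, [0.563, 0.285]), ([284.1, 223.8], 0.5, [0.605, -0.092]), ([225.6, 230.9], 0.43, [0.436, -0.075]), ([315.8, 233.7], 0.43, [0.679, -0.156]), ([194.0, 250.9], 0.43, [0.337, -0.129])]
T [([304.7, 175.3], 0.72, [0.608, -0.073]), ([303.9, 248.5], 0.62, [0.432, -0.067]), ([326.2, 287.9], 0.57, [0.34, -0.116]), ([333.5, 145.2], 0.5, [0.683, -0.146]), ([158.4, 200.5], 0.45, [0.549, 0.281])]
```

Call:
carry_out(commands=[[0, 0, -0.5, 0], [0, 0, -1, 0], [0, 0, -1.3, 0], [0, 0, -1.3, 0], [0, 0, -1.3, 0], [0, 0, -1.3, 0], [0, 0, -1.3, 0], [0, 0, -1.3, 0], [0, 0, -1.3, 0], [0, 0, -1.3, 0]])

```text
t: 54.05
eef_pos: [0.6017, 0.2812, 0.0052]
ee_rot: [3.142, 0.0, -0.013]
force: [-0.6, -0.3, -0.4]
width: 0.0302
gripper_force: 20.0
```

Call:
carry_out(commands=[[0, 0, 0, 0], [0, 0, 0, 0], [0, 0, 0.3, 0], [0, 0, 1, 0], [0, 0, 1.9, 0], [0.1, -0.7, 2.6, 0], [0.5, -1.7, 2.8, 0], [1, -2.7, 2.8, 0], [1.5, -3.6, 2.8, 0], [1.68, -4.13, 2.8, 0]], claw=0.5)

```text
t: 55.3
eef_pos: [0.6868, 0.0723, 0.1463]
ee_rot: [-3.142, -0.001, -0.014]
force: [-0.3, 0.4, 0.5]
width: 0.0437
gripper_force: 0.0
```

Run:
```python
from h import *
S=arm.grab_frame('side');T=arm.grab_frame('top');s=arm.get_state();print(s['t'],s['eef_pos'])
for nm,P,z in (('S',S,.013),('T',T,.013)):
  print(nm,[(x['uv'],round(x['conf'],2),atz(P,x['uv'],z).round(3)[:2].tolist()) for x in arm.mark_of(P,'lid_a_mid')])
  for x in arm.regions_of(P,'lid_a_mid'): print('  r',x['uv'],round(x['conf'],2),x['pixels'].sum(),atz(P,x['uv'],z).round(3)[:2].tolist())
  print([(x['uv'],round(x['conf'],2),atz(P,x['uv'],0).round(3)[:2].tolist()) for x in arm.mark_of(P,'dish')])
print([(x['uv'],round(x['conf'],2),atz(S,x['uv'],.078).round(3)[:2].tolist()) for x in arm.mark_of(S,'rocker_end')])
```

```text
55.4 [0.6865206  0.07173479 0.14612995]
S [([225.4, 230.1], 0.7, [0.436, -0.07]), ([197.0, 251.2], 0.55, [0.345, -0.131]), ([283.5, 221.9], 0.51, [0.607, -0.082]), ([314.5, 238.4], 0.42, [0.67, -0.171]), ([240.0, 154.4], 0.4, [0.562, 0.296])]
  r [194.7, 251.9] 0.68 99 [0.339, -0.131]
  r [313.5, 230.9] 0.66 126 [0.678, -0.142]
  r [223.2, 229.2] 0.53 125 [0.431, -0.064]
  r [240.9, 154.1] 0.43 80 [0.566, 0.297]
[([245.2, 163.7], 0.7, [0.571, 0.254])]
T [([336.0, 142.4], 0.59, [0.691, -0.153]), ([325.9, 285.8], 0.58, [0.345, -0.116]), ([342.0, 191.3], 0.56, [0.568, -0.163]), ([304.3, 246.8], 0.53, [0.436, -0.068]), ([303.5, 171.5], 0.42, [0.618, -0.071]), ([153.8, 199.5], 0.4, [0.552, 0.293])]
  r [335.2, 149.0] 0.7 140 [0.674, -0.15]
  r [157.5, 195.7] 0.46 47 [0.561, 0.284]
  r [325.8, 285.1] 0.44 170 [0.346, -0.116]
[([163.3, 188.3], 0.68, [0.581, 0.274]), ([344.4, 193.8], 0.34, [0.564, -0.171])]
[([296.2, 172.4], 0.48, [0.689, 0.056]), ([257.1, 180.3], 0.15, [0.563, 0.05])]
```

Run:
```python
from h import *
S=arm.grab_frame('side');T=arm.grab_frame('top')
for nm,P,(u0,u1,v0,v1),th,z in (('S',S,(222,275,140,170),120,.02),('T',T,(130,186,160,215),150,.02),('Sg',S,(225,275,170,200),150,.07)):
  c=P['pixels'][v0:v1,u0:u1].astype(int)
  n,l,st,ce=cv2.connectedComponentsWithStats((c.min(2)>th).astype(np.uint8))
  for i in range(1,n):
    if st[i][4]>3: print(nm,st[i].tolist(),(ce[i]+[u0,v0]).round(1),atz(P,ce[i]+[u0,v0],z).round(3))
print(S['pixels'][146:168:2,228:264:2].min(2));print(T['pixels'][166:212:3,134:184:3].min(2))
```

```text
S [0, 0, 8, 14, 66] [224.4 144.6] [0.52  0.364 0.02 ]
S [9, 10, 20, 13, 104] [241.1 155.9] [0.562 0.276 0.02 ]
S [32, 11, 6, 9, 25] [256.2 155.3] [0.613 0.265 0.02 ]
S [15, 15, 4, 2, 7] [238.7 155.6] [0.554 0.28  0.02 ]
S [26, 14, 5, 2, 10] [250.  154.5] [0.594 0.276 0.02 ]
T [18, 9, 34, 42, 959] [164.4 187.9] [0.579 0.266 0.02 ]
Sg [21, 23, 7, 4, 18] [249.1 194.7] [ 0.525 -0.001  0.07 ]
[[ 80  79  82  97  99  86  88  83  84  81  82  81  84  89  96  93  83  81]
 [ 77  94  97  79  82  85  83  86  84  83  85  80  82  78  81  98 101  81]
 [ 91  93  77  81  85  99 119 122 123 123 138 116 111  86  76  74  93  86]
 [119  74  78 104 140 122 116 147 135 156 101 102 104 145 110  77  78  88]
 [118  77 115 136 109 105 108 114 134 129 123 147 131 131 131 122  81  88]
 [ 90  93 135 134 102 144 153  88 117 109  98 107 102  90 128 135 105  84]
 [ 71 112 134 133  93  96 101  93 124 122  97  98  96  96 133 118  65  74]
 [ 75  63  97 125 127 119 119 125 137 133 130 125 131 117  95  63  60  75]
 [ 73  63  61  70  86 107 111 121 121 119 111 103  87  67  61  58  75  76]
 [ 75  76  62  64  63  67  72  72 
[... 553 characters left out ...]
 12  12  11 107 173 225 230 215 127 161 161 160 161 158 112]
 [ 40  58  45  11  12  69 159 165 155 143 159 163 162 163 162 160 125]
 [ 35  42  54  15  12  37 179 206 202 162 163 164 165 164 165 160 110]
 [ 29  39  16  13  14  17 169 234 235 179 161 165 165 166 165 162  97]
 [ 27  45  17  11  11  12 148 234 234 183 152 163 162 163 163 149  84]
 [ 24  43  24  12  15  11  94 230 227 136 158 163 163 163 161 106  84]
 [ 21  35  29  11   9  12  40 167 145 151 164 163 164 165 141  64  87]
 [ 15  30  38  15  14  13  53 130 162 162 163 164 162 150  83  83  89]
 [ 20  25  44  16   9  11  46 105 162 164 163 159 127  90  86  87  88]
 [ 20  20  42  18   9  11  14  48 135 144 132  99  87  88  85  88  87]]
```

Call:
carry_out(commands=[[0, 0.05, 0, 0], [0, 0.05, -0.1, 0], [0, 0.05, -0.3, 0], [0, 0.05, -0.6, 0], [0, 0.05, -0.9, 0], [0, 0.05, -1.1, 0], [0, 0.05, -1.3, 0], [0, 0.05, -1.45, 0], [0, 0.05, -1.55, 0], [0, 0.05, -1.6, 0]], claw=1)

```text
t: 57.1
eef_pos: [0.6858, 0.0773, 0.065]
ee_rot: [3.142, -0.0, -0.013]
force: [0.1, -0.0, -0.5]
width: 0.0002
gripper_force: 0.0
```

Call:
carry_out(commands=[[0, 0, -0.05, 0], [0, 0, -0.1, 0], [0, 0, -0.13, 0], [0, 0, -0.16, 0], [0, 0, -0.18, 0], [0, 0, -0.2, 0], [0, 0, -0.2, 0], [0, 0, -0.2, 0], [0, 0, -0.2, 0], [0, 0, -0.2, 0]])

```text
t: 58.35
eef_pos: [0.6857, 0.0771, 0.0551]
ee_rot: [3.141, 0.0, -0.013]
force: [1.3, -0.1, 1.3]
width: 0.0002
gripper_force: 0.6
```

Call:
carry_out(commands=[[0, 0, -0.05, 0], [0, 0, -0.1, 0], [0, 0, -0.14, 0], [0, 0, -0.18, 0], [0, 0, -0.2, 0], [0, 0, -0.22, 0], [0, 0, -0.24, 0], [0, 0, -0.24, 0], [0, 0, -0.24, 0], [0, 0, -0.24, 0]])

```text
t: 59.6
eef_pos: [0.6865, 0.0786, 0.0498]
ee_rot: [-3.141, -0.004, -0.01]
force: [-16.7, 7.3, 42.2]
width: 0.0003
gripper_force: 21.4
```

Call:
carry_out(commands=[[0, 0, 0.4, 0], [0, 0, 1, 0], [0, 0, 1.8, 0], [0, 0, 2.6, 0], [0, 0.8, 3, 0], [-0.3, 1.9, 3, 0], [-0.6, 3, 3, 0], [-1, 4.1, 3, 0], [-1.5, 5.2, 3, 0], [-2, 6.2, 3, 0]])

```text
t: 60.85
eef_pos: [0.5843, 0.3884, 0.1922]
ee_rot: [3.14, 0.001, -0.013]
force: [0.3, 0.7, -0.1]
width: 0.0005
gripper_force: 0.0
```

Run:
```python
from h import *
S=arm.grab_frame('side');T=arm.grab_frame('top');s=arm.get_state();print(s['t'],s['eef_pos'])
for n in ('rocker_end','dish','scoop_lip','scoop_grip','grate'):
  a=arm.mark_of(T,n);b=arm.mark_of(S,n);print(n,[(x['uv'],round(x['conf'],2)) for x in a[:2]],[(x['uv'],round(x['conf'],2)) for x in b[:2]],tri(T,a[0]['uv'],S,b[0]['uv']) if a and b else '')
S0=cv2.imread('pics/s0.png')[:,:,::-1]
T0=cv2.imread('pics/t0.png')[:,:,::-1]
print('S0');print(S0[160:178,284:306].min(2));print('S1');print(S['pixels'][160:178,284:306].min(2))
print('T0');print(T0[131:147:2,238:268:2].min(2));print('T1');print(T['pixels'][131:147:2,238:268:2].min(2))
for z,y in ((.078,.0735),(.07,.0735),(.062,.0735),(.078,.0395),(.062,.0395)): print(z,y,proj(S,[.686,y,z]))
```

```text
60.95 [0.58281669 0.3913561  0.19193155]
rocker_end [([242.4, 136.4], 0.6), ([157.2, 196.3], 0.23)] [([291.2, 175.2], 0.63)] (array([0.68783473, 0.07773205, 0.05487695]), np.float64(0.007466212689203596))
dish [([163.8, 187.2], 0.7)] [([245.4, 159.8], 0.94)] (array([0.57958483, 0.27210922, 0.00356508]), np.float64(0.0038629180890350986))
scoop_lip [([324.6, 237.9], 0.65)] [([234.0, 243.3], 0.64)] (array([ 0.45345777, -0.11819769,  0.00251053]), np.float64(0.0030015760765448687))
scoop_grip [([345.2, 196.4], 0.83)] [([274.9, 226.1], 0.75)] (array([ 0.55282373, -0.1574604 ,  0.07587191]), np.float64(0.005490737547772665))
grate [([251.2, 189.4], 0.86)] [([257.3, 181.5], 0.97)] (array([0.56546615, 0.05668792, 0.06845818]), np.float64(0.0008770199063907058))
S0
[[ 78  77  81  82  81  80  54  23  20  22  33  37  29  27  27  31  48  83
   84  80  82  80]
 [ 72  77  78  80  81  80  66  45  44  56  62  71  53  37  40  40  58  80
   80  82  84  84]
 [ 76  77  82  88  98  99 107  95  93  98 102 110  83  55  61  65  72  82
   81  83  81  81]
 [104 102 106 113 117 117 128 118 119 116 120 121 109
[... 3719 characters left out ...]
]
 [133  67  87  53  34  31  34  33  35  35  36  35  40  91 139]
 [133  66  92  56  30  34  35  35  36  36  36  35  40  90 140]
 [133  61  49  37  30  32  30  31  31  33  33  32  42  88 142]
 [125  60  38  38  39  32  27  33  34  36  37  38  46  95 144]
 [133  95  87  79  77  73  68  62  66  70  71  67  69 109 145]]
0.078 0.0735 (np.float64(293.499212229715), np.float64(169.39124712010485))
0.07 0.0735 (np.float64(293.43270872915315), np.float64(171.4572078807284))
0.062 0.0735 (np.float64(293.36664596779144), np.float64(173.50947688248812))
0.078 0.0395 (np.float64(296.931374949648), np.float64(175.64007083068685))
0.062 0.0395 (np.float64(296.77323446994217), np.float64(179.7911260501286))
```

```bash
python3 -c "
from station import arm
print(arm.job_done())"
```

```text
the job is handed in; nothing more can be done
None
```

I handed the job in at about 61 s: the caps are tipped through the grate, the empty scoop is upright on the bench, both lids are in the dish and the rocker is pushed over to on. Three things could count against it: the scoop dropped the last few centimetres when first set down and had to be regripped, the rocker push peaked at 42 N at the fingertips, and I did not confirm all five caps in the tub one by one.

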